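# Load the photometer and hold its reading arm on the stop

## Robot

A 6-joint arm with a two-finger parallel gripper is mounted at the origin on the work surface. World frame = base frame: x ahead of the robot, y to its left, z up, the work surface at z = 0. Lengths are in mm, angles in rad, forces in N, time in s.
With the tool pointing down it reaches from about 300 to 775 mm from the base axis. Payload 14.6 kg.
Tool frame: the origin (TCP) lies midway between the tips of the shut fingers; the grasp point (between the pads) lies 19 mm behind it; z points along the fingers, y is the direction in which the jaws open and shut (so a half turn about z gives the same grasp; the last joint's range is limited). The gripper opens to 94 mm and grips with 3 to 60 N. Pads are 16 mm wide; open, the fingers measure 119 mm over their backs; the gripper's body (75 mm by 177 mm) begins 78 mm behind the grasp point.
Start: joints at [1.058, 0.3, 1.521, -0, 1.321, -0.067], TCP at [237.145, 496.237, 205.446] pointing down, gripper open.
Joint ranges: [-3.03, 3.03], [-0.79, 2.21], [0.23, 2.52], [-1.04, 4.18], [0, 3.07], [-2.55, 2.55]. Speed limits (rad/s): [2.22, 2.22, 2.57, 3.14, 3.14, 3.14].

## Interface

Orientations are given as [roll, pitch, yaw] about the fixed x, y, z axes, in that order (R = Rz(yaw) Ry(pitch) Rx(roll)).
In Python, from cell import manip gives the robot as it stands.
- The arm moves only by the tool play_rows, never from a script. Its argument "commands" is a list of rows, each an object of numbers: "x", "y", "z": the shift along the tool's x, y, z in m; "wx", "wy", "wz": the turn, a rotation vector about the tool's x, y, z in degrees; "grip": the opening, from 0 (shut) to 1 (fully open). In form: [{"x": .., "y": .., "z": .., "wx": .., "wy": .., "wz": .., "grip": ..}, ...]. A call has 1 to 20 rows; each row shifts and turns the commanded pose from where the row before left it, along the tool's axes as they then stand; what a row does not reach is not made up. A row lasts 1/8 s, in which the tool goes at most 62.5 mm and 10.7 degrees, less where a joint would pass 70% of its speed; a pose out of reach is approached as far as the arm can. A call is refused whole if a number of a shift passes 0.0625 or a number of a turn 10.7, either way. A call with a gripper value outside its range is refused whole. The fingers move at their own pace and stop on an object; "squeeze" is the grip in N (left out, the last holds). Time passes only in rows, so rows that do not move let the fingers close. It gives the time, the measured TCP pose, the force and the opening at its end, in the units of the state.
- manip.read_state(): the state, without advancing time (a new reading comes with each control period).
- manip.camera(name): name is "scene" or "top" or "wrist"; returns (picture, depth): 480x640x3 uint8, red, green, blue; 480x640 float32, mm along the optical axis (not along the pixel's ray), 0 where there is no reading.
- manip.camera_info(name): a dict with "intrinsics" (3x3 intrinsics, pixels), "k1" (the pictures are not rectified: a ray, as slopes to the right and down, at radius r is drawn at 1 + k1 r^2 times it, then the intrinsics apply), "camera_from_world" (4x4, takes a point from world to camera coordinates); the wrist camera has in their place "tool_from_camera" (4x4, takes a point from camera to tool coordinates, whose origin is the TCP and whose axes are the flange's). Camera axes: x right, y up, looking along -z (the intrinsics and any distortion apply to the point x, -y, -z); pixel columns grow to the right and rows downward; lengths in mm; the calibration is good to about 2 mm. A picture is of the moment at which its call begins: read the wrist's pose just before it. camera_info takes no time and is no camera call.
- manip.sign_off(): hands the job in, once; it reports no verdict.
The state is a dict: "clock": time; "joints": joint angles; "qd": joint speeds; "effort": joint torques, N m; "eef_pos": TCP position; "eef_rot": TCP orientation; "wrist_force": force on the tool from outside, world axes, zero at the start; "moment": the same for the moment, N m; "finger_gap": finger opening in mm.
Only numpy, scipy, OpenCV 4.12 (cv2) and the standard library are available. Lean on these libraries where they do the work, as an engineer would, in place of code of your own. Each camera call takes 0.05 s, during which the arm holds its last target.

## Task

Take a photometer reading: stand the capped sample vial in the round well of the instrument, lowering it in upright (not dropping it in) until it rests on the bottom, and let go of it. Then swing the spring-loaded reading arm (the upright pin at its end is its handle) round over the vial until it is fully against its stop, and finish while still holding it there, because its spring throws it back if it is let go. Leave the tub, the black cell block and the tube rack where they are.

Things in the scene. Friction and masses are not known exactly. Their poses are not given: they have to be found in the camera images.
- vial_center (a point): centre (40 mm above the underside) of the loose sample vial: upright cylinder, 25 mm diameter, 80 mm tall, amber glass with a white cap on the top 18 mm, 40 to 85 g; starts upright on the bench right of the instrument. z = its axis, up. Seated, it is 5 mm above well_mouth and 45 mm of vial stand clear of the deck; grip it 18 mm or more above centre to lower it fully.
- well_mouth (a point): centre of the mouth of the round well (black ring), level with the deck; well 29 mm diameter, 35 mm deep, 3 mm chamfer. The fixed instrument is a cream box 300 (front to back) x 340 x 85 mm tall. Site axes: z up, x to the instrument's back (away from the keypad), y to its left side. The box's centre is 50 mm along +x from here.
- swing_pivot (a point): on the vertical hinge axis of the reading arm, at mid thickness of the arm, 57 mm above the deck, 110 mm from the well along the instrument's +x. The pivot body is a dark post 39 mm across its coils. A thin steel stop post reaches 62 mm above the deck, 30 mm in front of the pivot and 17 mm beside it.
- swing_pin (a point): centre of the upright black pin on the arm's free end, to push or pinch: 14 mm diameter, 45 mm tall (22 mm above and below here), on the arm's top face, 145 mm from the hinge axis. The arm is a level bar 22 x 10 mm with a black disc (38 mm) 110 mm from the hinge; its underside passes 52 mm above the deck, 7 mm over a seated vial; a vial not fully down blocks it.
- read_arm (a joint): swing of the reading arm, rad: 0 = parked to the left by its spring, growing counter-clockwise seen from above (towards the instrument's front); 1.2 = on its stop, pointing straight to the front, disc over the well. Spring force at the pin: about 1.7 N at the start, 5 N at the stop; it always returns the arm.
- tub: bystander: open white plastic tub, 90 mm in diameter, 100 mm tall, on the bench right of the instrument and farther away than the vial; origin at the centre of its underside
- cell_block: bystander: black block with four slots, 75 x 50 x 30 mm, lying loose on the right back part of the instrument's deck; origin at the centre of its underside
- tube_rack: bystander: aluminium rack 100 x 140 mm with glass tubes, 125 mm tall in all, on the bench left of the instrument; origin at the centre of its underside

How it is judged (in metres and radians):
On the way, in this order (a step that is already met when the one before it is completed fails the run):
1. the vial, still held, has been lowered at least 15 mm into the well (contact force between the fingers and vial above 0.5 N and horizontal distance between vial_center and well_mouth below 0.008 m and z of vial_center in the frame of well_mouth below 0.025 m), for 0.05 s.
2. the vial rests upright on the bottom of the well and is let go, with the arm still parked (contact force between the fingers and vial below 0.1 N and horizontal distance between vial_center and well_mouth below 0.006 m and z of vial_center in the frame of well_mouth below 0.009 m and angle between vial_center's own z axis and vertical below 0.15 rad and value of joint read_arm below 0.3 rad), for 0.2 s.
At the end, for the whole second after the job is handed in: The gripper's fingers hold the reading arm (more than 1 N) within 0.06 rad of its stop (joint above 1.14 rad), still, while the vial stands upright (within 0.15 rad) on the bottom of the well (within 4 mm of its seated height and 6 mm of the well's axis), touched by neither fingers nor arm (value of joint read_arm above 1.14 rad and velocity of joint read_arm below 0.1 rad/s and contact force between the fingers and read_arm above 1 N and contact force between vial and read_arm below 0.5 N and contact force between the fingers and vial below 0.1 N and horizontal distance between vial_center and well_mouth below 0.006 m and z of vial_center in the frame of well_mouth below 0.009 m and angle between vial_center's own z axis and vertical below 0.15 rad); the arm keeps its last pose, push and grip.
It fails at once if the vial is tipped over (more than 45 degrees) (angle between vial_center's own z axis and vertical above 0.79 rad).
It fails at once if the tub, the cell block or the tube rack is shifted by more than 25 mm (distance of any of tub, cell_block, tube_rack from where it was at the start of the episode above 0.025 m).
It also fails if it takes over 50 s, if anything falls off the work surface, if the arm or the gripper's body presses on something with over 40 N, if the wrist force passes 120 N, or if a joint passes its speed limit or range.

## Working session

There is one attempt and no reset: what is moved stays moved. The work goes in short steps, Python scripts to look and compute and a tool call to move; the robot and the scene stay as the last step left them, time stands still between calls to the robot, and variables do not carry over. Pictures are saved under pics/ and viewed, and the job is handed in when it is done.

Besides the shell and the picture viewer there is one more tool, called after ">>>" by a JSON object that holds its "op" and its "data", one argument or row to a line. play_rows: Moves the arm, as the interface text tells. Its arguments: {"type":"object","properties":{"commands":{"type":"array"},"squeeze":{"type":"number"}},"required":["commands"]}

```bash
ls; mkdir -p pics
cat > h.py <<'E'
import numpy as np, cv2, json
from cell import manip
def R(rpy):
    r,p,y=rpy
    c,s=np.cos,np.sin
    Rx=np.array([[1,0,0],[0,c(r),-s(r)],[0,s(r),c(r)]]);Ry=np.array([[c(p),0,s(p)],[0,1,0],[-s(p),0,c(p)]]);Rz=np.array([[c(y),-s(y),0],[s(y),c(y),0],[0,0,1]])
    return Rz@Ry@Rx
def wfc(name,info,st):
    if name=='wrist':
        T=np.eye(4);T[:3,:3]=R(st['eef_rot']);T[:3,3]=st['eef_pos'];return T@np.array(info['tool_from_camera'])
    return np.linalg.inv(np.array(info['camera_from_world']))
def snap(name,tag):
    st=manip.read_state();im,d=manip.camera(name);info=manip.camera_info(name)
    cv2.imwrite(f'pics/{tag}.png',cv2.cvtColor(im,cv2.COLOR_RGB2BGR))
    K=np.array(info['intrinsics']);T=wfc(name,info,st)
    np.savez(f'{tag}.npz',im=im,d=d,K=K,k1=info['k1'],T=T)
def ray(f,u,v):
    K=f['K'];k1=float(f['k1'])
    p=cv2.undistortPoints(np.array([[[u,v]]],float),K,np.array([k1,0,0,0,0.]))[0,0]
    return np.array([p[0],-p[1],-1.])
def at_depth(f,u,v,r=1):
    u0,v0=int(round(u)),int(round(v));a=f['d'][v0-r:v0+r+1,u0-r:u0+r+1];a=a[a>0]
    z=np.median(a);return (f['T']@np.append(ray(f,u,v)*z,1))[:3]
def at_z(f,u,v,z):
    c=f['T'][:3,3];d=f['T'][:3,:3]@ray(f,u,v);return c+d*(z-c[2])/d[2]
def proj(f,P):
    p=np.linalg.inv(f['T'])@np.append(P,1);x,y=p[0]/-p[2],-p[1]/-p[2];g=1+float(f['k1'])*(x*x+y*y)
    q=f['K']@[x*g,y*g,1];return q[:2]
def crop(tag,u0,v0,u1,v1,k,out):
    im=cv2.imread(f'pics/{tag}.png')[v0:v1,u0:u1];cv2.imwrite(f'pics/{out}.png',cv2.resize(im,None,fx=k,fy=k,interpolation=cv2.INTER_CUBIC))
E
python3 - <<'E'
from h import *
for n in ['scene','top','wrist']: snap(n,n+'0')
print(manip.read_state())
E
```

```text
pics
{'clock': 0.15, 'joints': array([ 1.05841371e+00,  3.00360252e-01,  1.52140203e+00,  4.02267118e-07,
        1.32070771e+00, -6.65884964e-02]), 'qd': array([-0.00033399, -0.00242737, -0.00039627,  0.00053165,  0.00126828,
        0.00136041]), 'effort': array([ 1.89959988e-03, -5.31959796e+01, -3.52821064e+01,  7.08968332e-02,
        2.35852698e-02, -1.37745706e-04]), 'eef_pos': array([237.0503829 , 496.08484901, 205.02288289]), 'eef_rot': array([-3.14071728e+00, -5.87664372e-05,  2.69579840e+00]), 'wrist_force': array([ 0.83702447, -0.35960823, -0.1549651 ]), 'moment': array([-0.01590744, -0.01580026,  0.02040777]), 'finger_gap': 93.98802770688054}
```

View pics/scene0.png

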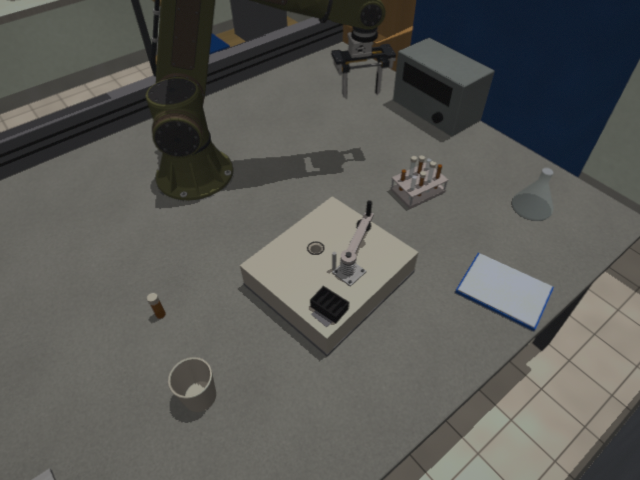

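View pics/top0.png

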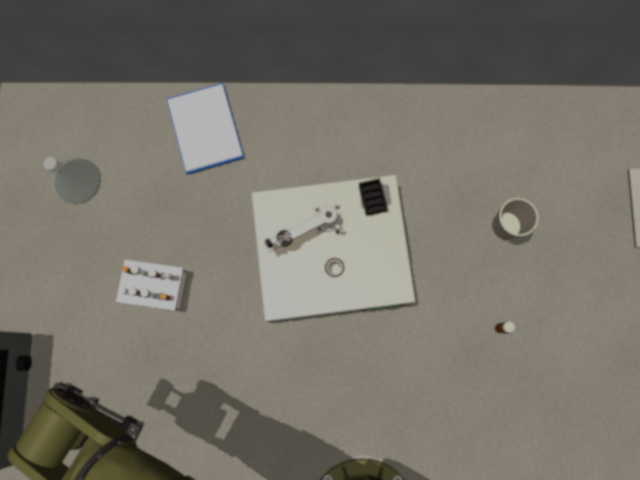

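View pics/wrist0.png

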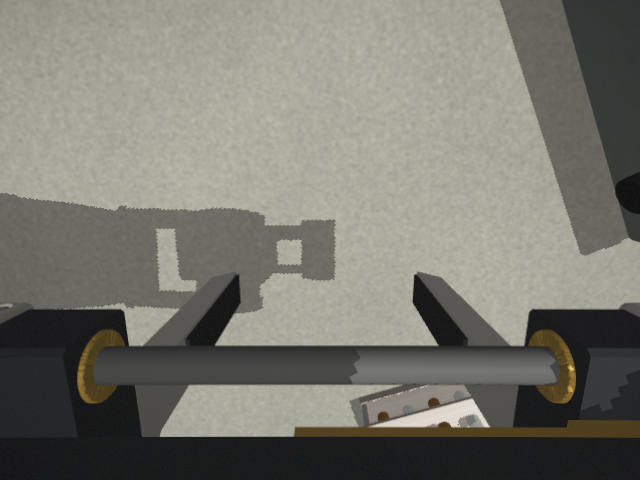

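The scene view shows the vial at about (157,306), the tub at (190,380) and the well ring at (316,248). In the top view the vial cap is at (509,327), the well at (334,267), the pivot at (328,214), the pin at (269,243) and the rack at (151,285). Next I'll zoom in on these.

Run:
```python
from h import *
crop('top0',245,165,425,325,4,'tc1'); crop('top0',480,300,540,350,10,'tc2'); crop('scene0',230,190,430,350,4,'sc1')
f=np.load('top0.npz'); g=np.load('scene0.npz')
for n,u,v in [('cap',509,327),('well ring top',334,259),('pivot',328,214),('pin',269,243),('tub',518,218),('rack',151,285),('deck',300,290),('bl',253,192),('br',396,177),('fl',265,320),('fr',413,303)]: print(n,at_depth(f,u,v).round(1), (at_z(f,u,v,85)).round(1))
print('scene cap',at_depth(g,154,297).round(1), 'well',at_z(g,316,248,85).round(1))
print(manip.camera_info('wrist')['tool_from_camera'],f['T'][:3,3])
```

```text
cap [ 420.7 -328.    79.5] [ 420.5 -326.3   85. ]
well ring top [571.8  67.5  87.3] [572.1  67.6  85. ]
pivot [661.3  81.4 153.5] [678.   82.3  85. ]
pin [589.1 205.7 186.2] [608.3 217.6  85. ]
tub [ 689.7 -384.2    9.7] [ 671.8 -359.6   85. ]
rack [512.4 494.5  53.4] [508.9 484.3  85. ]
deck [500.3 144.1  85.4] [500.3 144.1  85. ]
bl [730.2 258.9  83.3] [729.8 258.7  85. ]
br [795.  -86.1   0.9] [768.7 -76.9  85. ]
fl [436.6 231.7   1.3] [432.1 221.6  85. ]
fr [ 4.801e+02 -1.232e+02 -3.000e-01] [ 472.8 -111.6   85. ]
scene cap [ 427.  -324.7   78. ] well [555.4  67.3  85. ]
[[-3.64239899e-04  9.72313166e-01  2.33681355e-01  6.69330268e+01]
 [ 9.99999654e-01  1.79336640e-04  8.12509824e-04 -2.32987407e-01]
 [ 7.48106370e-04  2.33681570e-01 -9.72312894e-01 -1.77967419e+02]
 [ 0.00000000e+00  0.00000000e+00  0.00000000e+00  1.00000000e+00]] [ 362.03579898   64.99259562 1383.62667353]
```

View pics/tc1.png

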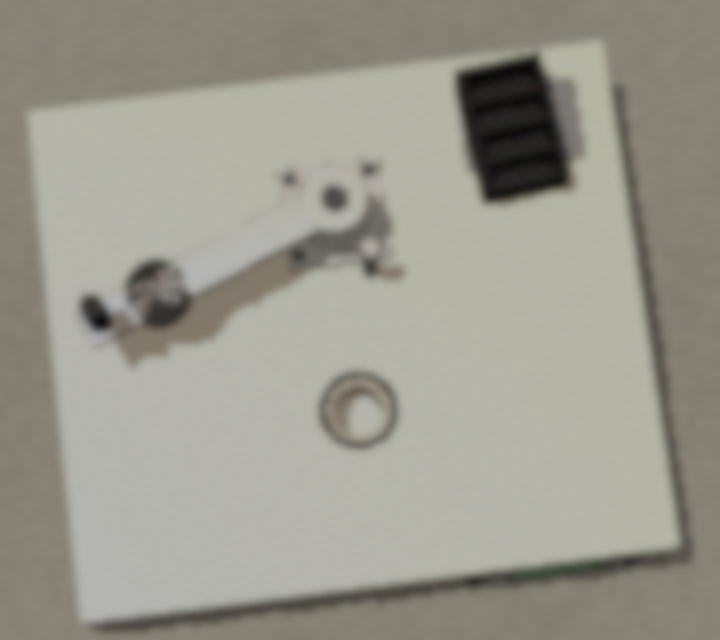

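View pics/tc2.png

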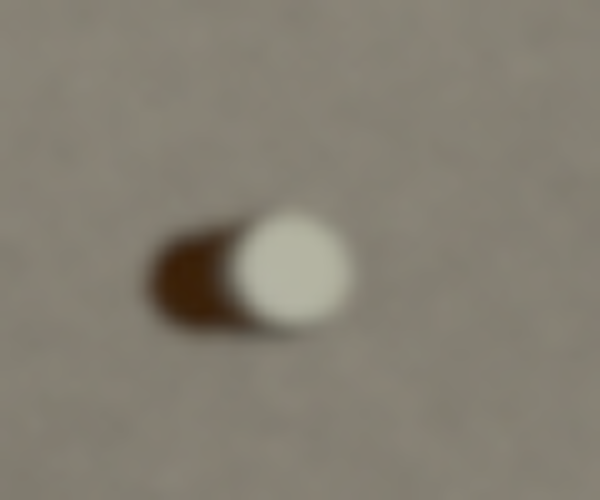

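View pics/sc1.png

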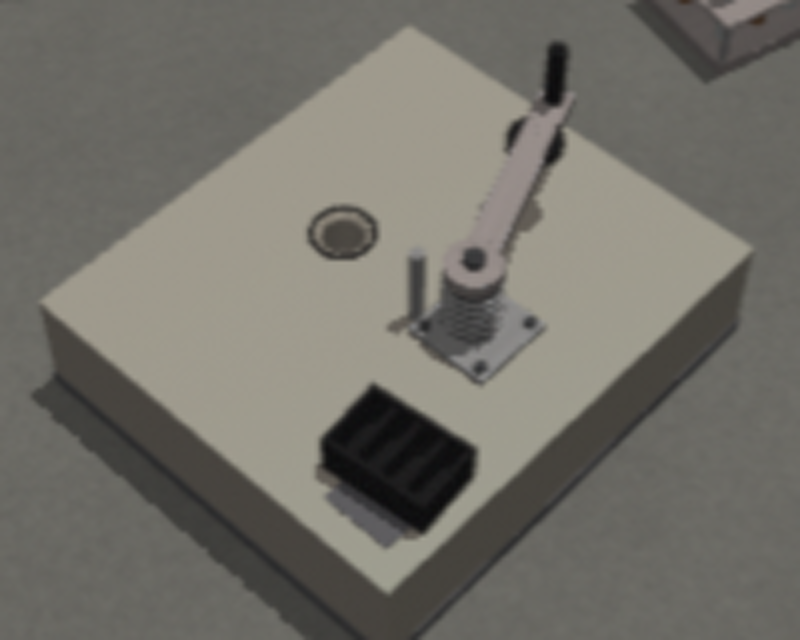

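```bash
cat >> h.py <<'E'
def delta(P):
    st=manip.read_state();print('pos',np.round(st['eef_pos'],1),'rpy',np.round(st['eef_rot'],4),'clk',st['clock'],'tool delta',(R(st['eef_rot']).T@(np.array(P)-st['eef_pos'])).round(1))
E
python3 - <<'E'
from h import *
f=np.load('top0.npz'); g=np.load('scene0.npz')
c=lambda a,k,o:(a+.5)/k-.5+o
print('cap',at_z(f,c(294,10,480),c(267,10,300),80))
w=at_z(f,c(359,4,245),c(410,4,165),85);print('well',w)
print('well scene',at_z(g,c(343,4,230),c(232,4,190),85))
print('pivot',at_z(f,c(335,4,245),c(198,4,165),150))
print('pin top',at_z(f,c(92,4,245),c(308,4,165),192),'pin top scene',at_z(g,c(557,4,230),c(46,4,190),192))
for n,a,b in [('bl',28,112),('br',603,40),('fl',82,622),('fr',683,548)]: print(n,at_z(f,c(a,4,245),c(b,4,165),85))
delta([420,-328,190])
E
```

```text
cap [ 422.35107014 -327.76084063   80.        ]
well [553.34138273  66.55434471  85.        ]
well scene [553.41499585  66.79824481  85.        ]
pivot [661.8638371   80.60001921 150.        ]
pin top [590.96718677 208.01512972 192.        ] pin top scene [590.41478113 209.20669282 192.        ]
bl [728.2342217 261.8679956  85.       ]
br [774.50042815 -75.55404569  85.        ]
fl [431.81527054 221.30862998  85.        ]
fr [ 475.98250434 -116.98606203   85.        ]
pos [237.1 496.1 205. ] rpy [-3.1407e+00 -1.0000e-04  2.6958e+00] clk 0.15 tool delta [-520.4 -664.6   15.6]
```

>>> {"op": "play_rows", "data": {
  "commands": [
    {"wz": 9.209},
    {"wz": 9.209},
    {"wz": 9.209},
    {"wz": 9.209},
    {"wz": 9.209},
    {"wz": 9.209},
    {"wz": 9.209}
  ]
}}

```text
$.commands[0]: bad value
```

>>> {"op": "play_rows", "data": {
  "commands": [
    {"x": 0,"y": 0,"z": 0,"wx": 0,"wy": 0,"wz": 9.209,"grip": 1},
    {"x": 0,"y": 0,"z": 0,"wx": 0,"wy": 0,"wz": 9.209,"grip": 1},
    {"x": 0,"y": 0,"z": 0,"wx": 0,"wy": 0,"wz": 9.209,"grip": 1},
    {"x": 0,"y": 0,"z": 0,"wx": 0,"wy": 0,"wz": 9.209,"grip": 1},
    {"x": 0,"y": 0,"z": 0,"wx": 0,"wy": 0,"wz": 9.209,"grip": 1},
    {"x": 0,"y": 0,"z": 0,"wx": 0,"wy": 0,"wz": 9.209,"grip": 1},
    {"x": 0,"y": 0,"z": 0,"wx": 0,"wy": 0,"wz": 9.209,"grip": 1}
  ]
}}

```text
clock: 1.02
eef_pos: [237.1, 496.2, 205.2]
eef_rot: [-3.141, 0.0, 1.565]
wrist_force: [0.7, 0.1, 0.2]
finger_gap: 94.1
```

>>> {"op": "play_rows", "data": {
  "commands": [
    {"x": -0.0477,"y": 0.0351,"z": 0,"wx": 0,"wy": 0,"wz": 0,"grip": 1},
    {"x": -0.0477,"y": 0.0351,"z": 0,"wx": 0,"wy": 0,"wz": 0,"grip": 1},
    {"x": -0.0477,"y": 0.0351,"z": 0,"wx": 0,"wy": 0,"wz": 0,"grip": 1},
    {"x": -0.0477,"y": 0.0351,"z": 0,"wx": 0,"wy": 0,"wz": 0,"grip": 1},
    {"x": -0.0477,"y": 0.0351,"z": 0,"wx": 0,"wy": 0,"wz": 0,"grip": 1},
    {"x": -0.0477,"y": 0.0351,"z": 0,"wx": 0,"wy": 0,"wz": 0,"grip": 1},
    {"x": -0.0477,"y": 0.0351,"z": 0,"wx": 0,"wy": 0,"wz": 0,"grip": 1},
    {"x": -0.0477,"y": 0.0351,"z": 0,"wx": 0,"wy": 0,"wz": 0,"grip": 1},
    {"x": -0.0477,"y": 0.0351,"z": 0,"wx": 0,"wy": 0,"wz": 0,"grip": 1},
    {"x": 0,"y": 0,"z": 0,"wx": 0,"wy": 0,"wz": 0,"grip": 1},
    {"x": 0,"y": 0,"z": 0,"wx": 0,"wy": 0,"wz": 0,"grip": 1}
  ]
}}

```text
clock: 2.4
eef_pos: [552.6, 67.2, 205.1]
eef_rot: [-3.141, -0.0, 1.57]
wrist_force: [-0.4, 0.8, 0.2]
finger_gap: 93.9
```

Run:
```python
from h import *
snap('wrist','w1'); delta([553.4,66.7,200])
```

```text
pos [552.5  67.7 205.3] rpy [-3.1412e+00 -1.0000e-04  1.5714e+00] clk 2.45 tool delta [-1.   0.9  5.3]
```

View pics/w1.png

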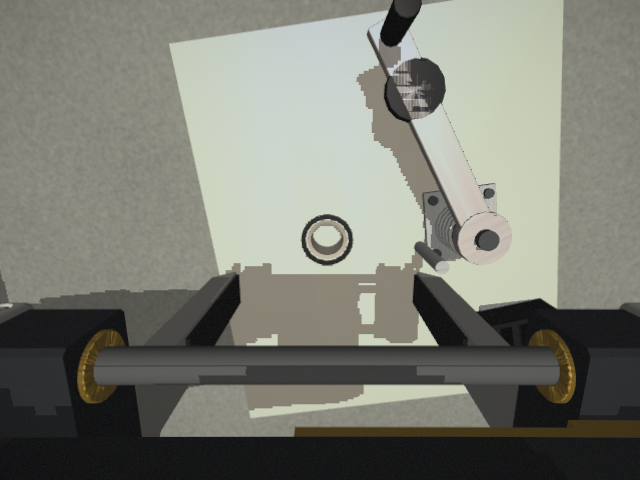

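The wrist view shows the well ring centred near (327,240), the pivot cap at (487,239) and the pin top at (405,8).

Run:
```python
from h import *
crop('w1',290,205,370,275,8,'w1c')
f=np.load('w1.npz')
for n,u,v,z in [('ringL',302,240,85),('ringR',352.5,240,85),('ringT',327,214,85),('ringB',327,265,85),('pivot',487,239,148),('pin',405,6,192)]: print(n,at_z(f,u,v,z).round(1))
```

```text
ringL [531.6  66.5  85. ]
ringR [575.7  66.5  85. ]
ringT [553.5  89.4  85. ]
ringB [553.5  43.8  85. ]
pivot [663.3  81.5 148. ]
pin [590.8 206.1 192. ]
```

View pics/w1c.png

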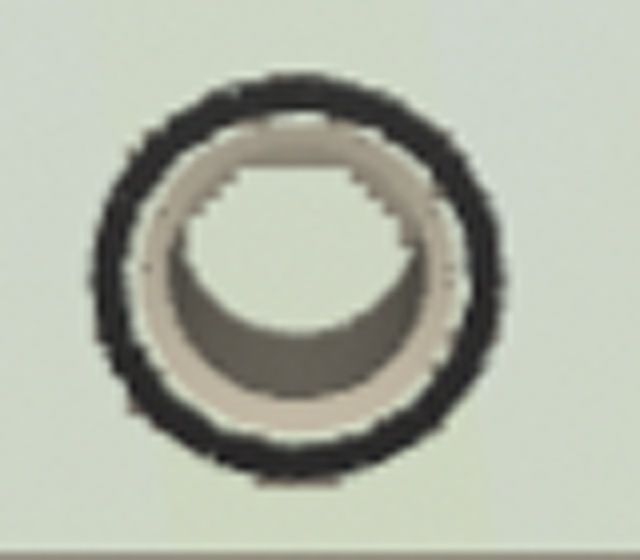

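All three cameras agree on the well at about (553.4, 66.9). Now I'll go over the vial.

>>> {"op": "play_rows", "data": {
  "commands": [
    {"x": -0.0495,"y": -0.0163,"z": 0,"wx": 0,"wy": 0,"wz": 0,"grip": 1},
    {"x": -0.0495,"y": -0.0163,"z": 0,"wx": 0,"wy": 0,"wz": 0,"grip": 1},
    {"x": -0.0495,"y": -0.0163,"z": 0,"wx": 0,"wy": 0,"wz": 0,"grip": 1},
    {"x": -0.0495,"y": -0.0163,"z": 0,"wx": 0,"wy": 0,"wz": 0,"grip": 1},
    {"x": -0.0495,"y": -0.0163,"z": 0,"wx": 0,"wy": 0,"wz": 0,"grip": 1},
    {"x": -0.0495,"y": -0.0163,"z": 0,"wx": 0,"wy": 0,"wz": 0,"grip": 1},
    {"x": -0.0495,"y": -0.0163,"z": 0,"wx": 0,"wy": 0,"wz": 0,"grip": 1},
    {"x": -0.0495,"y": -0.0163,"z": 0,"wx": 0,"wy": 0,"wz": 0,"grip": 1},
    {"x": 0,"y": 0,"z": 0,"wx": 0,"wy": 0,"wz": 0,"grip": 1},
    {"x": 0,"y": 0,"z": 0,"wx": 0,"wy": 0,"wz": 0,"grip": 1}
  ]
}}

```text
clock: 3.7
eef_pos: [423.0, -327.8, 205.6]
eef_rot: [3.141, -0.0, 1.572]
wrist_force: [0.1, 0.6, 0.3]
finger_gap: 93.8
```

Run:
```python
from h import *
snap('wrist','w2'); delta([422.3,-327.8,43])
crop('w2',270,170,370,270,6,'w2c')
```

```text
pos [ 423.2 -327.6  205.6] rpy [ 3.1414e+00 -1.0000e-04  1.5725e+00] clk 3.75 tool delta [ -0.2  -0.9 162.6]
```

View pics/w2.png

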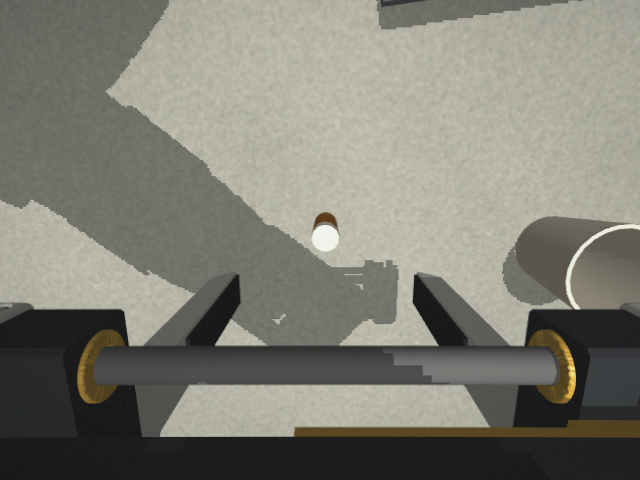

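View pics/w2c.png

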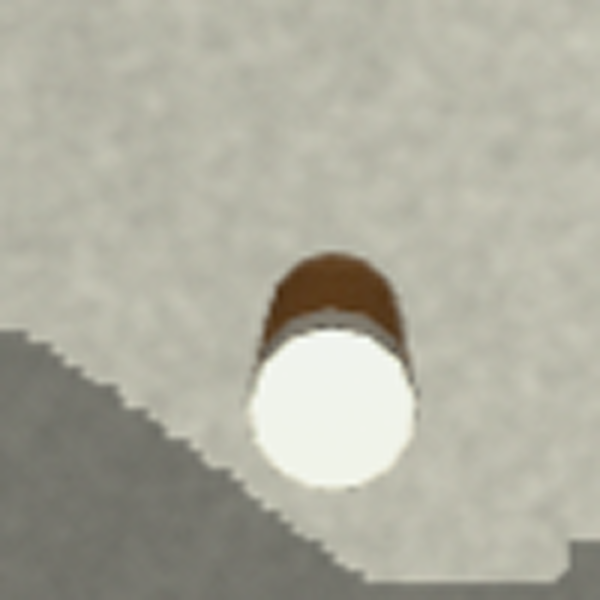

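The cap is a clean circle centred at (325.1, 237.9). The tub is well to the right of the fingers.

Run:
```python
from h import *
f=np.load('w2.npz');p=at_z(f,325.1,237.9,80);print(p);delta([p[0],p[1],43])
```

```text
[ 422.30009933 -327.80345399   80.        ]
pos [ 423.2 -327.6  205.6] rpy [ 3.1414e+00 -1.0000e-04  1.5725e+00] clk 3.75 tool delta [ -0.2  -0.9 162.6]
```

>>> {"op": "play_rows", "data": {
  "commands": [
    {"x": -0.0002,"y": -0.0009,"z": 0.045,"wx": 0,"wy": 0,"wz": 0,"grip": 1},
    {"x": 0,"y": 0,"z": 0.045,"wx": 0,"wy": 0,"wz": 0,"grip": 1},
    {"x": 0,"y": 0,"z": 0.04,"wx": 0,"wy": 0,"wz": 0,"grip": 1},
    {"x": 0,"y": 0,"z": 0.02,"wx": 0,"wy": 0,"wz": 0,"grip": 0.7},
    {"x": 0,"y": 0,"z": 0.0126,"wx": 0,"wy": 0,"wz": 0,"grip": 0.5},
    {"x": 0,"y": 0,"z": 0,"wx": 0,"wy": 0,"wz": 0,"grip": 0.4},
    {"x": 0,"y": 0,"z": 0,"wx": 0,"wy": 0,"wz": 0,"grip": 0.35},
    {"x": 0,"y": 0,"z": 0,"wx": 0,"wy": 0,"wz": 0,"grip": 0},
    {"x": 0,"y": 0,"z": 0,"wx": 0,"wy": 0,"wz": 0,"grip": 0},
    {"x": 0,"y": 0,"z": 0,"wx": 0,"wy": 0,"wz": 0,"grip": 0},
    {"x": 0,"y": 0,"z": 0,"wx": 0,"wy": 0,"wz": 0,"grip": 0}
  ],
  "squeeze": 15
}}

```text
clock: 5.12
eef_pos: [421.7, -329.4, 43.0]
eef_rot: [3.142, 0.0, 1.571]
wrist_force: [-0.0, 0.1, 1.3]
finger_gap: 24.8
```

Run:
```python
from h import *
snap('wrist','w3'); delta([553.4,66.9,150]);s=manip.read_state();print(s['finger_gap'],s['wrist_force'])
```

```text
pos [ 421.7 -329.4   43. ] rpy [3.1415e+00 1.0000e-04 1.5706e+00] clk 5.175 tool delta [ 396.3  131.6 -107. ]
24.390884989495266 [ 0.00621644 -0.76139605  1.48858298]
```

View pics/w3.png

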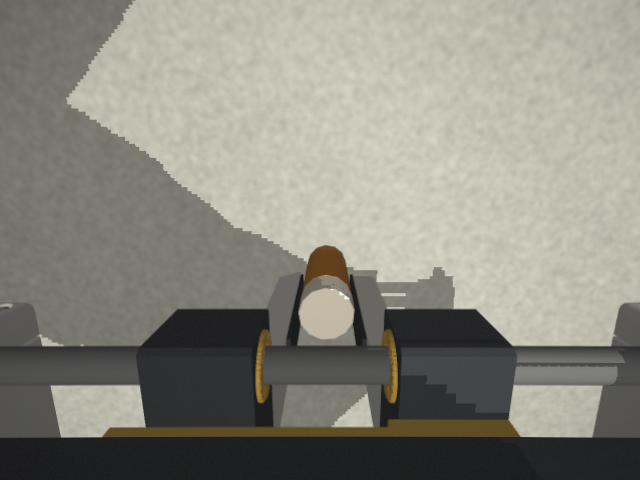

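The vial is gripped, and its cap shows between the pads at about (327,313). I'll lift it and move over the well.

>>> {"op": "play_rows", "data": {
  "commands": [
    {"x": 0,"y": 0,"z": -0.02,"wx": 0,"wy": 0,"wz": 0,"grip": 0},
    {"x": 0,"y": 0,"z": -0.04,"wx": 0,"wy": 0,"wz": 0,"grip": 0},
    {"x": 0,"y": 0,"z": -0.04,"wx": 0,"wy": 0,"wz": 0,"grip": 0},
    {"x": 0.0,"y": 0.0,"z": -0.02,"wx": 0,"wy": 0,"wz": 0,"grip": 0},
    {"x": 0.02,"y": 0.0066,"z": 0,"wx": 0,"wy": 0,"wz": 0,"grip": 0},
    {"x": 0.04,"y": 0.0133,"z": 0,"wx": 0,"wy": 0,"wz": 0,"grip": 0},
    {"x": 0.046,"y": 0.0153,"z": 0,"wx": 0,"wy": 0,"wz": 0,"grip": 0},
    {"x": 0.046,"y": 0.0153,"z": 0,"wx": 0,"wy": 0,"wz": 0,"grip": 0},
    {"x": 0.046,"y": 0.0153,"z": 0,"wx": 0,"wy": 0,"wz": 0,"grip": 0},
    {"x": 0.046,"y": 0.0153,"z": 0,"wx": 0,"wy": 0,"wz": 0,"grip": 0},
    {"x": 0.046,"y": 0.0153,"z": 0,"wx": 0,"wy": 0,"wz": 0,"grip": 0},
    {"x": 0.046,"y": 0.0153,"z": 0,"wx": 0,"wy": 0,"wz": 0,"grip": 0},
    {"x": 0.04,"y": 0.0133,"z": 0,"wx": 0,"wy": 0,"wz": 0,"grip": 0},
    {"x": 0.02,"y": 0.0066,"z": 0,"wx": 0,"wy": 0,"wz": 0,"grip": 0},
    {"x": 0,"y": 0,"z": 0,"wx": 0,"wy": 0,"wz": 0,"grip": 0},
    {"x": 0,"y": 0,"z": 0,"wx": 0,"wy": 0,"wz": 0,"grip": 0}
  ]
}}

```text
clock: 7.18
eef_pos: [552.9, 66.0, 162.5]
eef_rot: [-3.141, 0.0, 1.57]
wrist_force: [0.3, -1.0, -0.9]
finger_gap: 24.9
```

Run:
```python
from h import *
snap('wrist','w4');snap('top','t4');snap('scene','s4'); delta([553.4,66.9,150]);s=manip.read_state();print(s['finger_gap'],s['wrist_force'])
crop('w4',270,200,380,360,4,'w4c');crop('s4',260,180,400,285,5,'s4c');crop('t4',245,165,425,325,4,'t4c')
```

```text
pos [553.1  65.8 162.9] rpy [-3.1416e+00  1.0000e-04  1.5694e+00] clk 7.325 tool delta [ 1.1  0.3 12.9]
24.543460851294924 [-0.50493744 -0.68389997 -1.18982879]
```

View pics/w4c.png

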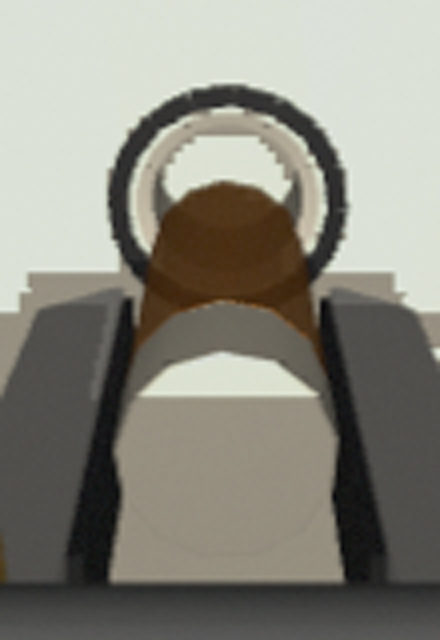

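View pics/s4c.png

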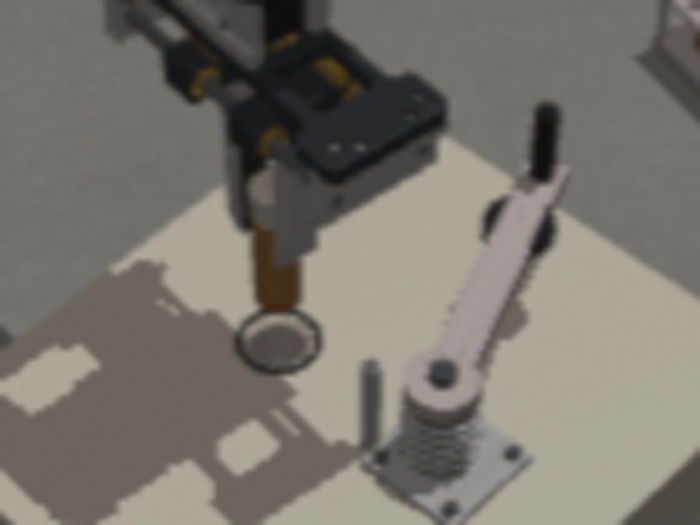

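View pics/t4c.png

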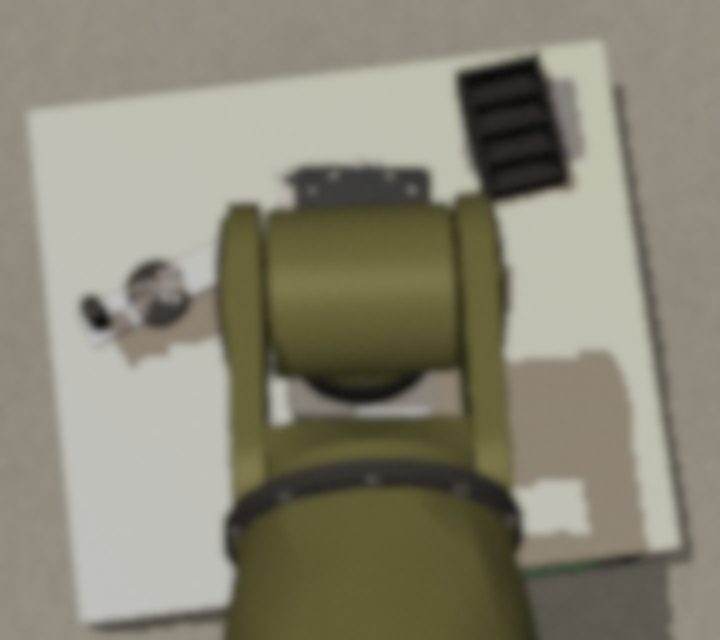

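Run:
```python
from h import *
f=np.load('w4.npz');c=lambda a,o:(a+.5)/4-.5+o
print('top',at_z(f,c(226,270),c(453.5,200),199.9))
print('bottom far (y-12.5)',at_z(f,c(228,270),c(181,200),119.9))
print('well',at_z(f,c(228,270),c(196,200),85), [at_z(f,c(228,270),c(a,200),85).round(1) for a in (86,)], [at_z(f,c(a,270),c(196,200),85).round(1) for a in (110,347)])
# silhouette near bottom: left/right
print([proj(f,[553.4+dx,66.9,120]) for dx in (-12.5,12.5)], [((a+.5)/4-.5+270) for a in (150,308)])
```

```text
top [553.15171247  68.63533657 199.9       ]
bottom far (y-12.5) [553.39914273  79.64413055 119.9       ]
well [553.40064856  68.29621027  85.        ] [array([553.4,  89.2,  85. ])] [array([531.2,  68.3,  85. ]), array([575.8,  68.3,  85. ])]
[array([307.59815414, 263.79571805]), array([345.68582697, 263.76848562])] [307.125, 346.625]
```

The vial axis lies within about 1 mm of the well. I'll nudge it 0.5 mm and start down gently.

>>> {"op": "play_rows", "data": {
  "commands": [
    {"x": -0.0005,"y": 0.0001,"z": 0.015,"wx": 0,"wy": 0,"wz": 0,"grip": 0},
    {"x": 0,"y": 0,"z": 0.012,"wx": 0,"wy": 0,"wz": 0,"grip": 0},
    {"x": 0,"y": 0,"z": 0.006,"wx": 0,"wy": 0,"wz": 0,"grip": 0},
    {"x": 0,"y": 0,"z": 0.004,"wx": 0,"wy": 0,"wz": 0,"grip": 0},
    {"x": 0,"y": 0,"z": 0.004,"wx": 0,"wy": 0,"wz": 0,"grip": 0},
    {"x": 0,"y": 0,"z": 0.004,"wx": 0,"wy": 0,"wz": 0,"grip": 0},
    {"x": 0,"y": 0,"z": 0,"wx": 0,"wy": 0,"wz": 0,"grip": 0}
  ]
}}

```text
clock: 8.2
eef_pos: [553.3, 66.2, 117.7]
eef_rot: [-3.141, 0.0, 1.571]
wrist_force: [0.3, -1.1, -1.3]
finger_gap: 24.7
```

Run:
```python
from h import *
snap('wrist','w5'); delta([553.4,66.9,93]);s=manip.read_state();print(s['finger_gap'],s['wrist_force'],s['moment'])
crop('w5',250,180,400,360,4,'w5c')
```

```text
pos [553.5  66.2 117.9] rpy [3.1415 0.     1.5707] clk 8.25 tool delta [ 0.7 -0.1 24.9]
24.874835434055452 [ 0.87975074  0.52041572 -0.91998748] [-0.06244991  0.03196194  0.02466192]
```

View pics/w5c.png

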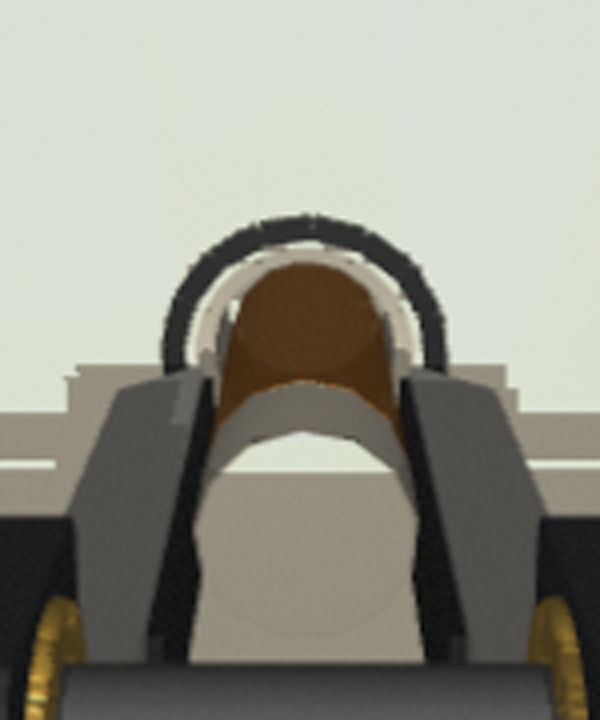

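The vial is in the mouth, about 10 mm deep, with no contact force, and sits slightly towards the far side. I'll continue down.

>>> {"op": "play_rows", "data": {
  "commands": [
    {"x": -0.0005,"y": 0,"z": 0.004,"wx": 0,"wy": 0,"wz": 0,"grip": 0},
    {"x": 0,"y": 0,"z": 0.004,"wx": 0,"wy": 0,"wz": 0,"grip": 0},
    {"x": 0,"y": 0,"z": 0.004,"wx": 0,"wy": 0,"wz": 0,"grip": 0},
    {"x": 0,"y": 0,"z": 0.004,"wx": 0,"wy": 0,"wz": 0,"grip": 0},
    {"x": 0,"y": 0,"z": 0.003,"wx": 0,"wy": 0,"wz": 0,"grip": 0},
    {"x": 0,"y": 0,"z": 0.002,"wx": 0,"wy": 0,"wz": 0,"grip": 0},
    {"x": 0,"y": 0,"z": 0.001,"wx": 0,"wy": 0,"wz": 0,"grip": 0},
    {"x": 0,"y": 0,"z": 0.001,"wx": 0,"wy": 0,"wz": 0,"grip": 0},
    {"x": 0,"y": 0,"z": 0,"wx": 0,"wy": 0,"wz": 0,"grip": 0}
  ]
}}

```text
clock: 9.38
eef_pos: [553.4, 65.7, 94.9]
eef_rot: [3.142, -0.0, 1.571]
wrist_force: [-0.2, 0.3, -1.5]
finger_gap: 24.5
```

Run:
```python
from h import *
delta([553.4,66.9,93])
for i in range(2):
  snap('wrist','w6');s=manip.read_state();print(s['finger_gap'],s['wrist_force'],s['moment'],s['eef_pos'])
crop('w6',250,180,400,360,4,'w6c')
```

```text
pos [553.4  65.7  94.9] rpy [ 3.1415 -0.      1.5707] clk 9.375 tool delta [ 1.2 -0.   1.9]
24.836862415568593 [-0.7845594   0.46314774 -0.61111299] [-0.05696819  0.01808933  0.01199854] [553.41092565  65.70513045  94.88594262]
24.50535540657153 [ 0.42866529 -0.79817102 -0.41423058] [-0.02898607  0.01209302 -0.05970198] [553.43921604  65.70122363  94.91574749]
```

View pics/w6c.png

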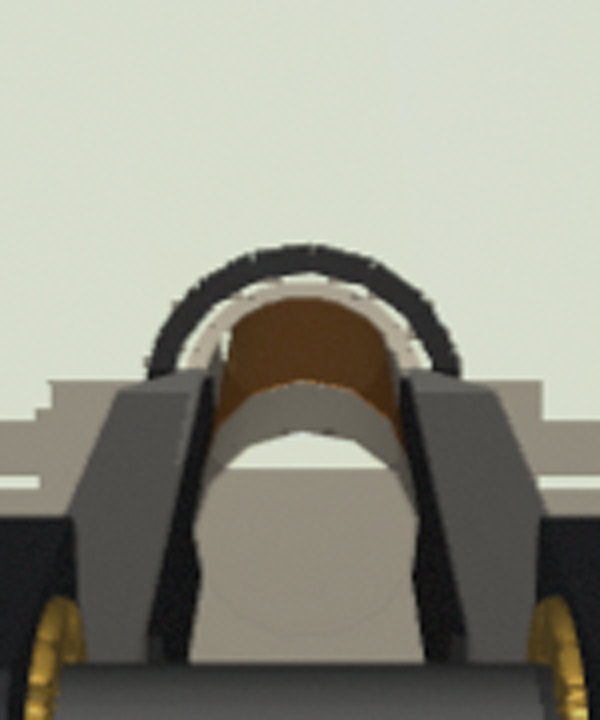

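No bottom contact yet, so I'll creep down.

>>> {"op": "play_rows", "data": {
  "commands": [
    {"x": 0,"y": 0,"z": 0.0008,"wx": 0,"wy": 0,"wz": 0,"grip": 0},
    {"x": 0,"y": 0,"z": 0.0006,"wx": 0,"wy": 0,"wz": 0,"grip": 0},
    {"x": 0,"y": 0,"z": 0.0005,"wx": 0,"wy": 0,"wz": 0,"grip": 0},
    {"x": 0,"y": 0,"z": 0,"wx": 0,"wy": 0,"wz": 0,"grip": 0}
  ]
}}

```text
clock: 9.98
eef_pos: [553.4, 65.7, 93.0]
eef_rot: [3.142, 0.0, 1.571]
wrist_force: [-0.2, -1.1, -0.1]
finger_gap: 24.5
```

>>> {"op": "play_rows", "data": {
  "commands": [
    {"x": 0,"y": 0,"z": 0.0005,"wx": 0,"wy": 0,"wz": 0,"grip": 0},
    {"x": 0,"y": 0,"z": 0,"wx": 0,"wy": 0,"wz": 0,"grip": 0}
  ]
}}

```text
clock: 10.22
eef_pos: [553.5, 65.7, 93.0]
eef_rot: [3.141, 0.0, 1.571]
wrist_force: [-3.0, -0.4, 6.3]
finger_gap: 25.1
```

>>> {"op": "play_rows", "data": {
  "commands": [
    {"x": 0,"y": 0,"z": 0.0005,"wx": 0,"wy": 0,"wz": 0,"grip": 0},
    {"x": 0,"y": 0,"z": 0,"wx": 0,"wy": 0,"wz": 0,"grip": 0}
  ]
}}

```text
clock: 10.48
eef_pos: [553.6, 65.7, 92.9]
eef_rot: [3.141, -0.0, 1.571]
wrist_force: [-3.1, 0.0, 10.9]
finger_gap: 24.9
```

It has bottomed at +11 N. I'll relieve the force and open.

>>> {"op": "play_rows", "data": {
  "commands": [
    {"x": 0,"y": 0,"z": -0.0008,"wx": 0,"wy": 0,"wz": 0,"grip": 0},
    {"x": 0,"y": 0,"z": 0,"wx": 0,"wy": 0,"wz": 0,"grip": 0.3},
    {"x": 0,"y": 0,"z": 0,"wx": 0,"wy": 0,"wz": 0,"grip": 0.4},
    {"x": 0,"y": 0,"z": 0,"wx": 0,"wy": 0,"wz": 0,"grip": 0.6},
    {"x": 0,"y": 0,"z": 0,"wx": 0,"wy": 0,"wz": 0,"grip": 0.6},
    {"x": 0,"y": 0,"z": 0,"wx": 0,"wy": 0,"wz": 0,"grip": 0.6},
    {"x": 0,"y": 0,"z": 0,"wx": 0,"wy": 0,"wz": 0,"grip": 0.6}
  ]
}}

```text
clock: 11.35
eef_pos: [553.4, 65.7, 92.7]
eef_rot: [3.142, 0.0, 1.571]
wrist_force: [0.5, 0.4, -0.9]
finger_gap: 56.1
```

Run:
```python
from h import *
snap('wrist','w7');s=manip.read_state();print(s['finger_gap'],s['wrist_force'],s['eef_pos'])
```

```text
56.589787080488875 [-0.33415035  0.13233357 -0.0140692 ] [553.40517245  65.67845556  92.73515167]
```

View pics/w7.png

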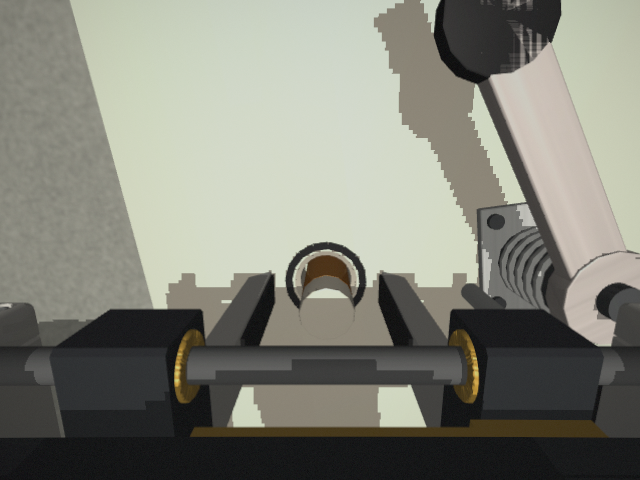

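The vial has been let go and stands inside the ring. I'll raise, move to the pin and turn.

>>> {"op": "play_rows", "data": {
  "commands": [
    {"x": 0,"y": 0,"z": -0.03,"wx": 0,"wy": 0,"wz": 0,"grip": 0.6},
    {"x": 0,"y": 0,"z": -0.05,"wx": 0,"wy": 0,"wz": 0,"grip": 0.6},
    {"x": 0,"y": 0,"z": -0.0623,"wx": 0,"wy": 0,"wz": 0,"grip": 0.6},
    {"x": 0,"y": 0,"z": 0,"wx": 0,"wy": 0,"wz": 0,"grip": 0.6},
    {"x": 0.0474,"y": 0.0129,"z": 0,"wx": 0,"wy": 0,"wz": 0,"grip": 0.6},
    {"x": 0.0474,"y": 0.0129,"z": 0,"wx": 0,"wy": 0,"wz": 0,"grip": 0.6},
    {"x": 0.0474,"y": 0.0129,"z": 0,"wx": 0,"wy": 0,"wz": 0,"grip": 0.6},
    {"x": 0,"y": 0,"z": 0,"wx": 0,"wy": 0,"wz": -9.67,"grip": 0.6},
    {"x": 0,"y": 0,"z": 0,"wx": 0,"wy": 0,"wz": -9.67,"grip": 0.6},
    {"x": 0,"y": 0,"z": 0,"wx": 0,"wy": 0,"wz": -9.67,"grip": 0.6},
    {"x": 0,"y": 0,"z": 0,"wx": 0,"wy": 0,"wz": 0,"grip": 0.6},
    {"x": 0,"y": 0,"z": 0,"wx": 0,"wy": 0,"wz": 0,"grip": 0.6}
  ]
}}

```text
clock: 12.9
eef_pos: [592.0, 207.8, 234.5]
eef_rot: [-3.141, -0.0, 2.073]
wrist_force: [-0.1, 0.7, -0.6]
finger_gap: 56.5
```

Run:
```python
from h import *
snap('wrist','w8');delta([591.5,208,156])
```

```text
pos [592.  207.9 234.7] rpy [-3.1412e+00 -1.0000e-04  2.0739e+00] clk 12.95 tool delta [ 0.4 -0.4 78.7]
```

View pics/w8.png

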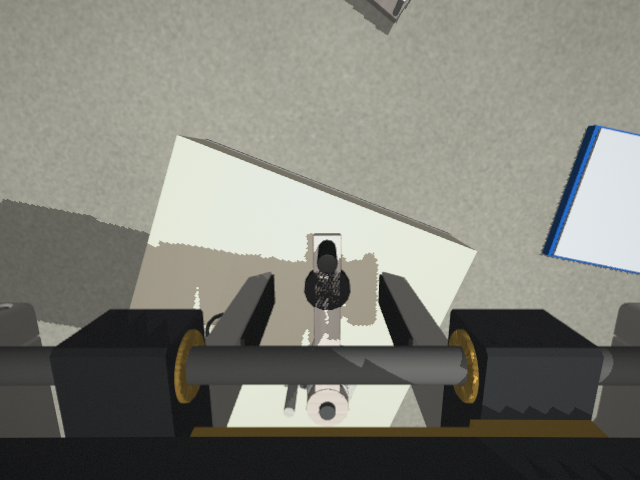

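The pin top is at (327,264), centred between the fingers, and the arm lies along tool x. I'll go down and pinch.

Run:
```python
from h import *
f=np.load('w8.npz');p=at_z(f,327,264,192);print(p);delta([p[0],p[1],156])
```

```text
[592.06702234 208.69383366 192.        ]
pos [592.  207.9 234.7] rpy [-3.1412e+00 -1.0000e-04  2.0739e+00] clk 12.95 tool delta [ 0.7  0.4 78.7]
```

>>> {"op": "play_rows", "data": {
  "commands": [
    {"x": 0,"y": 0,"z": 0.03,"wx": 0,"wy": 0,"wz": 0,"grip": 0.6},
    {"x": 0,"y": 0,"z": 0.03,"wx": 0,"wy": 0,"wz": 0,"grip": 0.6},
    {"x": 0,"y": 0,"z": 0.018,"wx": 0,"wy": 0,"wz": 0,"grip": 0.6},
    {"x": 0,"y": 0,"z": 0,"wx": 0,"wy": 0,"wz": 0,"grip": 0.4},
    {"x": 0,"y": 0,"z": 0,"wx": 0,"wy": 0,"wz": 0,"grip": 0.25},
    {"x": 0,"y": 0,"z": 0,"wx": 0,"wy": 0,"wz": 0,"grip": 0},
    {"x": 0,"y": 0,"z": 0,"wx": 0,"wy": 0,"wz": 0,"grip": 0},
    {"x": 0,"y": 0,"z": 0,"wx": 0,"wy": 0,"wz": 0,"grip": 0},
    {"x": 0,"y": 0,"z": 0,"wx": 0,"wy": 0,"wz": 0,"grip": 0}
  ],
  "squeeze": 20
}}

```text
clock: 14.08
eef_pos: [592.3, 208.0, 157.4]
eef_rot: [3.141, 0.0, 2.077]
wrist_force: [0.6, 0.9, 1.7]
finger_gap: 13.7
```

Run:
```python
from h import *
snap('wrist','w9');delta([591.5,208,156]);s=manip.read_state();print(s['finger_gap'],s['wrist_force'])
```

```text
pos [592.3 208.  157.4] rpy [3.1408e+00 1.0000e-04 2.0770e+00] clk 14.125 tool delta [ 0.4 -0.7  1.4]
13.570507095636371 [ 1.14401226 -0.16039735  2.59601728]
```

View pics/w9.png

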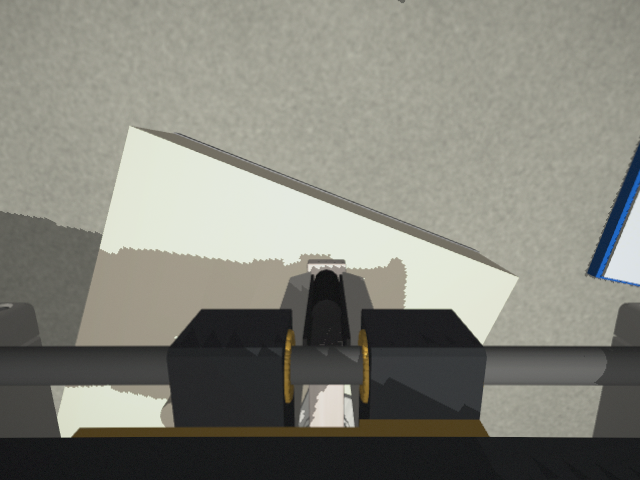

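Pinched with a 13.6 mm gap. I'll swing along the arc, first half.

>>> {"op": "play_rows", "data": {
  "commands": [
    {"x": -0.0001,"y": -0.0062,"z": 0,"wx": 0,"wy": 0,"wz": -2.455,"grip": 0},
    {"x": -0.0005,"y": -0.0124,"z": 0,"wx": 0,"wy": 0,"wz": -4.911,"grip": 0},
    {"x": -0.0005,"y": -0.0124,"z": 0,"wx": 0,"wy": 0,"wz": -4.911,"grip": 0},
    {"x": -0.0005,"y": -0.0124,"z": 0,"wx": 0,"wy": 0,"wz": -4.911,"grip": 0},
    {"x": -0.0005,"y": -0.0124,"z": 0,"wx": 0,"wy": 0,"wz": -4.911,"grip": 0},
    {"x": -0.0005,"y": -0.0124,"z": 0,"wx": 0,"wy": 0,"wz": -4.911,"grip": 0},
    {"x": -0.0005,"y": -0.0124,"z": 0,"wx": 0,"wy": 0,"wz": -4.911,"grip": 0},
    {"x": 0,"y": 0,"z": 0,"wx": 0,"wy": 0,"wz": 0,"grip": 0}
  ],
  "squeeze": 25
}}

```text
clock: 15.12
eef_pos: [535.9, 151.5, 157.4]
eef_rot: [3.141, 0.001, 2.633]
wrist_force: [4.2, 0.8, 0.8]
finger_gap: 13.4
```

```bash
cat >> h.py <<'E'
def armst():
    s=manip.read_state();P=s['eef_pos'];d=P[:2]-np.array([662.4,81.6]);q=np.arctan2(d[1],d[0])%(2*np.pi)-2.077
    print(P.round(1),s['eef_rot'].round(3),'r',np.hypot(*d).round(1),'q',q.round(3),'gap',s['finger_gap'],'F',s['wrist_force'].round(1),'clk',s['clock'],'j',s['joints'].round(2))
E
python3 -c "
from h import *
armst()"
```

```text
[535.9 151.5 157.4] [3.141e+00 1.000e-03 2.633e+00] r 144.6 q 0.56 gap 13.400001700186923 F [4.2 0.8 0.8] clk 15.125 j [ 0.21  0.36  1.56  0.    1.22 -0.85]
```

>>> {"op": "play_rows", "data": {
  "commands": [
    {"x": -0.0005,"y": -0.0124,"z": 0,"wx": 0,"wy": 0,"wz": -4.911,"grip": 0},
    {"x": -0.0005,"y": -0.0124,"z": 0,"wx": 0,"wy": 0,"wz": -4.911,"grip": 0},
    {"x": -0.0005,"y": -0.0124,"z": 0,"wx": 0,"wy": 0,"wz": -4.911,"grip": 0},
    {"x": -0.0005,"y": -0.0124,"z": 0,"wx": 0,"wy": 0,"wz": -4.911,"grip": 0},
    {"x": -0.0005,"y": -0.0124,"z": 0,"wx": 0,"wy": 0,"wz": -4.911,"grip": 0},
    {"x": -0.0005,"y": -0.0124,"z": 0,"wx": 0,"wy": 0,"wz": -4.911,"grip": 0},
    {"x": -0.0001,"y": -0.0062,"z": 0,"wx": 0,"wy": 0,"wz": -2.455,"grip": 0},
    {"x": 0,"y": 0,"z": 0,"wx": 0,"wy": 0,"wz": 0,"grip": 0}
  ]
}}

```text
clock: 16.12
eef_pos: [518.2, 74.8, 157.4]
eef_rot: [3.141, 0.002, -3.094]
wrist_force: [5.1, 5.8, 1.7]
finger_gap: 13.5
```

```bash
python3 -c "
from h import *
armst();snap('scene','s10');crop('s10',230,180,400,300,4,'s10c')"
```

```text
[518.2  74.8 157.4] [ 3.141e+00  2.000e-03 -3.094e+00] r 144.4 q 1.112 gap 13.543040698095897 F [5.1 5.8 1.7] clk 16.125 j [ 0.07  0.29  1.66  0.    1.2  -1.55]
```

View pics/s10c.png

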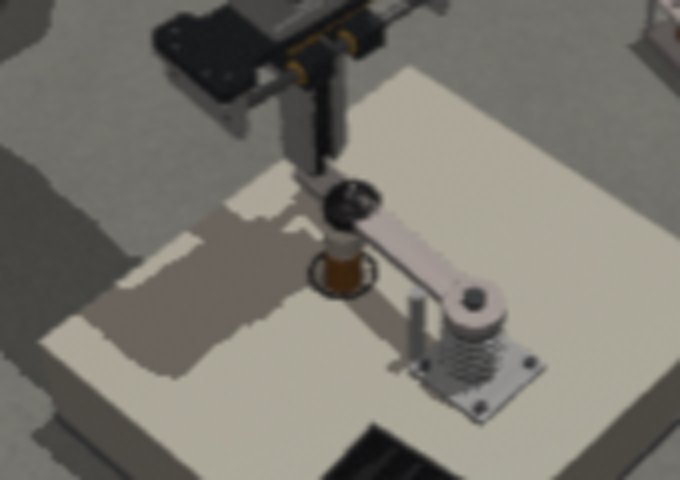

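The vial is seated and the disc is almost over it. The estimated angle is 1.11 rad, so I'll approach the stop in small steps.

>>> {"op": "play_rows", "data": {
  "commands": [
    {"x": 0,"y": -0.004,"z": 0,"wx": 0,"wy": 0,"wz": -1.58,"grip": 0},
    {"x": 0,"y": -0.004,"z": 0,"wx": 0,"wy": 0,"wz": -1.58,"grip": 0},
    {"x": 0,"y": -0.002,"z": 0,"wx": 0,"wy": 0,"wz": -0.8,"grip": 0},
    {"x": 0,"y": 0,"z": 0,"wx": 0,"wy": 0,"wz": 0,"grip": 0}
  ]
}}

```text
clock: 16.68
eef_pos: [519.0, 65.2, 157.4]
eef_rot: [3.141, 0.002, -3.025]
wrist_force: [6.2, 5.6, 0.7]
finger_gap: 13.4
```

```bash
python3 -c "
from h import *
armst()"
```

```text
[519.   65.2 157.4] [ 3.141e+00  2.000e-03 -3.025e+00] r 144.4 q 1.178 gap 13.378026050378521 F [6.2 5.6 0.7] clk 16.675 j [ 0.05  0.28  1.66  0.    1.2  -1.63]
```

>>> {"op": "play_rows", "data": {
  "commands": [
    {"x": 0,"y": -0.002,"z": 0,"wx": 0,"wy": 0,"wz": -0.8,"grip": 0},
    {"x": 0,"y": 0,"z": 0,"wx": 0,"wy": 0,"wz": 0,"grip": 0}
  ]
}}

```text
clock: 16.92
eef_pos: [519.2, 63.3, 157.4]
eef_rot: [3.141, 0.002, -3.011]
wrist_force: [5.6, 5.9, 0.4]
finger_gap: 13.5
```

```bash
python3 -c "
from h import *
armst()"
```

```text
[519.2  63.3 157.4] [ 3.141e+00  2.000e-03 -3.011e+00] r 144.4 q 1.192 gap 13.450405805905644 F [5.6 5.9 0.4] clk 16.925 j [ 0.05  0.28  1.66  0.    1.2  -1.65]
```

Not on the stop yet, since the force is only the spring's. I'll continue.

>>> {"op": "play_rows", "data": {
  "commands": [
    {"x": 0,"y": -0.001,"z": 0,"wx": 0,"wy": 0,"wz": -0.4,"grip": 0},
    {"x": 0,"y": 0,"z": 0,"wx": 0,"wy": 0,"wz": 0,"grip": 0}
  ]
}}

```text
clock: 17.18
eef_pos: [519.3, 62.5, 157.4]
eef_rot: [3.14, 0.002, -3.004]
wrist_force: [6.2, 6.9, 1.6]
finger_gap: 13.4
```

>>> {"op": "play_rows", "data": {
  "commands": [
    {"x": 0,"y": -0.001,"z": 0,"wx": 0,"wy": 0,"wz": 0,"grip": 0},
    {"x": 0,"y": 0,"z": 0,"wx": 0,"wy": 0,"wz": 0,"grip": 0}
  ]
}}

```text
clock: 17.42
eef_pos: [519.3, 62.1, 157.4]
eef_rot: [3.139, 0.002, -3.004]
wrist_force: [5.8, 11.8, 1.7]
finger_gap: 13.6
```

The force jumped from 7 to 12 N for 0.4 mm of motion, so the arm is on its stop. I'll check visually.

```bash
python3 -c "
from h import *
armst();snap('scene','s11');crop('s11',250,190,400,300,5,'s11c');snap('top','t11')
armst();snap('wrist','w11');armst()"
```

```text
[519.3  62.1 157.4] [ 3.139e+00  2.000e-03 -3.004e+00] r 144.4 q 1.2 gap 13.601709844224397 F [ 5.8 11.8  1.7] clk 17.425 j [ 0.05  0.28  1.66  0.    1.2  -1.66]
[519.3  62.1 157.4] [ 3.139e+00  2.000e-03 -3.004e+00] r 144.4 q 1.2 gap 13.265990120191013 F [ 5.3 10.9  1.3] clk 17.525 j [ 0.05  0.28  1.66  0.    1.2  -1.66]
[519.3  62.1 157.4] [ 3.139e+00  2.000e-03 -3.004e+00] r 144.4 q 1.2 gap 13.713748661741253 F [ 5.4 12.1  1. ] clk 17.575 j [ 0.05  0.28  1.66  0.    1.2  -1.66]
```

View pics/s11c.png

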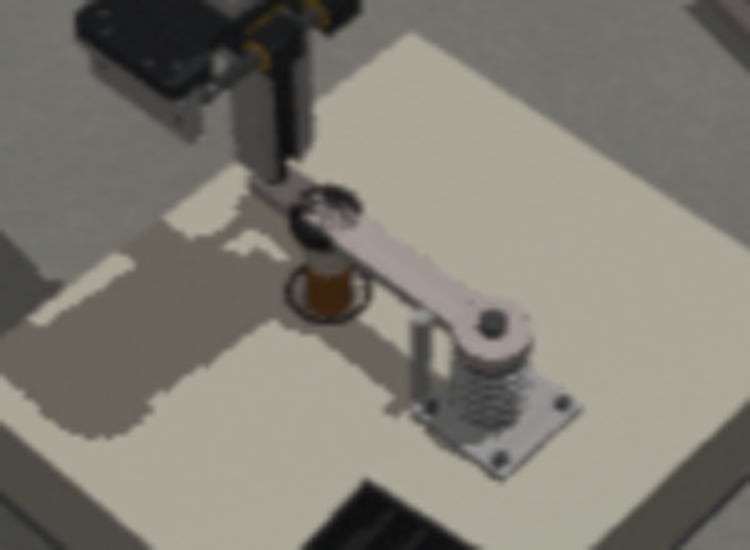

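View pics/t11.png

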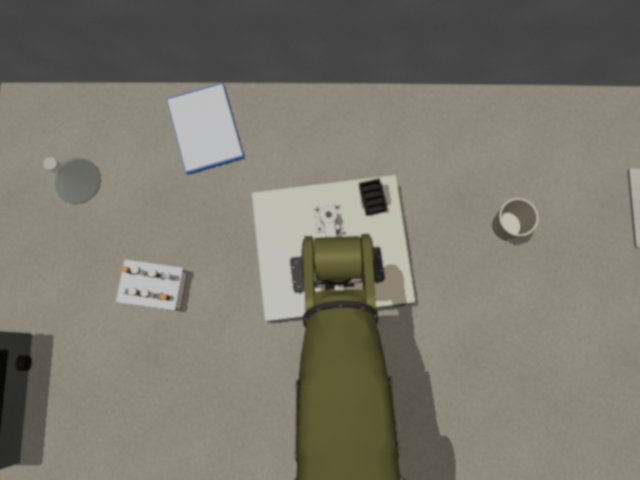

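View pics/w11.png

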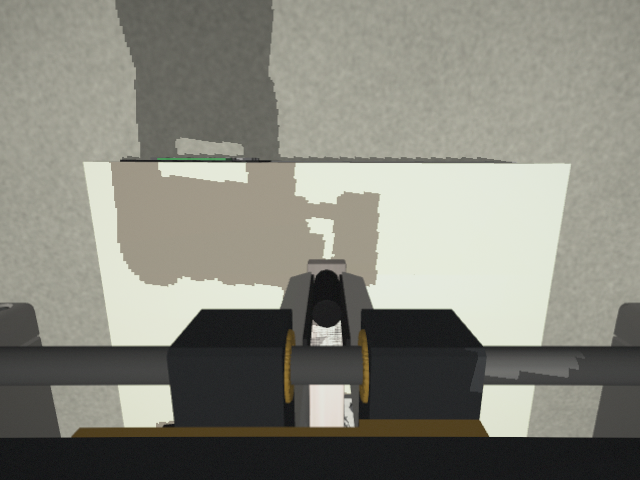

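The arm rests against the stop post with its disc over the seated vial (scene crop: vial at (328,285) inside the ring). In the top view the rack, tub and cell block haven't moved. The estimated angle is 1.20 rad, steady, so I'm handing in.

```bash
python3 -c "
from h import *
armst();manip.sign_off()"
```

```text
[519.3  62.1 157.4] [ 3.139e+00  2.000e-03 -3.004e+00] r 144.4 q 1.2 gap 13.713748661741253 F [ 5.4 12.1  1. ] clk 17.575 j [ 0.05  0.28  1.66  0.    1.2  -1.66]
the job is handed in; nothing more can be done
```

The photometer reading is set up and the job was handed in at about 17.6 s of the 50 s allowed. The sign-off gave no verdict.

- **Vial:** I gripped it near the cap and lowered it upright until it touched bottom (11 N, with the gripper at the height predicted for a seated vial). I backed off slightly and let go. The pictures afterwards show it standing inside the black ring.
- **Reading arm:** I pinched the pin and swung it round its arc onto the stop. The last millimetre of push gave only 0.4 mm of travel while the force rose from about 7 to 12 N. The angle worked out from the gripper position is 1.20 rad, and it was steady over the last readings. The gripper is still closed on the pin (gap about 13.6 mm, 25 N squeeze).
- **Bystanders:** in the last top view the tub, cell block and tube rack are where they started.
- **Off-nominal reading:** the force includes about 5 N along the reading arm, probably from a sub-millimetre radius mismatch.
- **Not measured directly:** the joint angle and the clearance between arm and vial were judged from gripper position and pictures.

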